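# Wedge the glass shelf tight

## Task

The glass shelf panel is still loose between its brackets. Slide the oak wedge, thin end first, into the slot at the panel's left end by hand until it just bites, let go, then tap it in with the mallet until it goes no further and holds the glass tight, without forcing the glass end or hitting the glass with the mallet. Lay the mallet back down on the bench, and do not disturb the bowl, the canister or the scraper.

Things in the scene. Friction and masses are not known exactly. Their poses are not given: they have to be found in the camera images.
- slot (a point): Mouth of the slot at the glass panel's left end: a point on the slot's floor (flat steel bracket leg, 80 mm above the bench) in line with the glass front edge. x: level, into the slot; y left; z up. Right wall: glass end at y = -7 mm, 2 to 12 mm above the floor. Left wall: upright leg 40 mm high at y = +4.5 to +9.5 mm (differs each time), from 10 mm before the mouth. The floor runs on 58 mm before the mouth.
- panel: Tempered glass shelf, 220 deep x 540 long x 10 mm, top 92 mm above the bench. Origin: underside, front edge, 7 mm left of point slot; axes as slot. A rubber strip backs its right end: the wedge can push the panel 2 mm to the right against 0 to 6 N, then it is hard against its stop. The glass end chips if the mallet pushes or hits the wedge with over 30 N; up to 25 N is safe.
- wedge: Oak wedge, 45 g, lying on the bench left of the shelf: 148 long, 28 high; parallel butt 46 long x 21 thick, then tapering over 102 to 4 mm. Origin: underside, mid-butt (butt end 23 mm behind, tip 125 mm ahead). x to the tip, y left; straight side at y = +10.5 (goes to the steel leg), slanted side to the glass. Bites 45 to 75 mm in, or sooner if set off the leg; home 12 mm deeper; differs each time.
- wedge_tip (a point): Middle of the wedge's thin end, on its underside. Let go less than 40 mm in, the wedge tips off the floor. It starts to bite at 2 to 3 N (by hand no more than 5 N); the resistance grows as the rubber gives and is 8 to 16 N when the glass meets its stop; there the wedge stops. Home when a push of about 20 N no longer advances it; it then stays tight by itself.
- mallet: Mallet lying on its side on the bench, 0.34 to 0.53 kg: dark head 80 (along x, rubber faces at both ends) x 44 x 34 high; wooden handle along +y, 20 wide (x) x 22 high, its middle 17 mm above the bench, from 22 to 182 mm from the head's centre. Origin: underside of the head's centre. Lying, it rests level on the head. Taps at about 30 mm/s; with its head's centre 20 mm above the slot's floor it clears it.
- mallet_head (a point): Centre of the mallet's head, 17 mm above the bench when it lies there; a face is 40 mm away along +x or -x.
- bowl: White ceramic feeding bowl, 80 mm across, 35 mm high, on the glass. Origin: underside centre.
- canister: Blue twist-cap canister, 68 mm across, 107 mm high, on the bench left of the shelf. Origin: underside centre.
- scraper: Silver aluminium scraper, 215 mm long, 12 mm high, blade 85 mm wide, flat on the bench in front of the shelf. Origin: underside, mid-handle; handle along y, blade towards -y.
Things that resemble listed ones, but are neither listed nor needed, are in the scene too. Several things have the shape of the mallet; the one meant has the colours described above.

How it is judged:
By the outcome, as a careful person would: the job done as asked, in the order asked, and still so for the second after the job is handed in, with the robot touching nothing.
It also fails if it takes over 69 s, if anything falls off the work surface, if the arm or the gripper's body presses on something with over 40 N, if the wrist force passes 120 N, or if a joint passes its speed limit or range.

## Robot

A 6-joint arm with a two-finger parallel gripper is mounted at the origin on the work surface. World frame = base frame: x ahead of the robot, y to its left, z up, the work surface at z = 0. Lengths are in m, angles in rad, forces in N, time in s.
With the tool pointing down it reaches from about 0.3 to 0.875 m from the base axis. Payload 6.4 kg.
Tool frame: the origin (TCP) lies between the finger pads; the fingertips stand 25 mm ahead of it and the grasp point (between the pads) lies 6 mm ahead of it; z points along the fingers, y is the line along which they close (so a half turn about z gives the same grasp; the last joint's range is limited). The gripper opens to 85 mm and grips with 20 to 120 N. Pads are 22 mm wide; open, the fingers measure 114 mm over their backs; the gripper's body (76 mm by 85 mm) begins 54 mm behind the grasp point. The pads swing forward as they close: fully open they stand 13 mm farther back than shut.
Start: joints at [-1.446, 0.181, 1.607, -0, 1.354, -0.206], TCP at [0.187, -0.544, 0.256] pointing down, gripper open.
Joint ranges: [-2.99, 2.99], [-0.89, 2.07], [0.3, 2.58], [-1.14, 4.28], [0, 2.63], [-3.12, 3.12]. Speed limits (rad/s): [2.57, 2.57, 3.01, 3.14, 3.14, 3.14].

## Interface

Orientations are given as a unit quaternion [w, x, y, z].
In Python, from bench import ctrl gives the robot as it stands.
- The arm moves only by the tool servo_tool, never from a script. Its argument "series" is text: rows parted by semicolons, each of 7 numbers parted by spaces: the gripper command: -1 is fully open, 1 is shut, values between are in proportion, then the shift along the tool's x, y, z in m, then the turn, a rotation vector about the tool's x, y, z in degrees. A call has 1 to 12 rows; each row is the pose to reach, as a shift and turn from the pose commanded when the call began, along the tool's axes at that moment; what a row does not reach only later rows make up. A row lasts 1/12 s, in which the tool goes at most 41.7 mm and 7.16 degrees, less where a joint would pass 70% of its speed; a pose out of reach is approached as far as the arm can. A call with a gripper value outside its range is refused whole. The fingers move at their own pace and stop on an object; the grip force is fixed at half the most. Time passes only in rows, so rows that repeat a pose let the fingers close. It gives the time, the measured TCP pose, the force, the opening and the grip force at its end, in the units of the state.
- ctrl.get_obs(): the state, without advancing time (a new reading comes with each control period).
- ctrl.camera(name): name is "scene" or "top"; returns a dict with "img" (384x512x3 uint8, red, green, blue), "z_map" (384x512 float32, m along the optical axis (not along the pixel's ray), 0 where there is no reading), "fovy" (degrees; the focal length in pixels is half the picture's height over the tangent of half this angle, whatever the lens; pixels are square), "cx", "cy" (the principal point, pixels), "k1" (the pictures are not rectified: a ray, as slopes to the right and down, at radius r is drawn at 1 + k1 r^2 times it, then the intrinsics apply), "extrinsics" (4x4, takes a point from camera to world coordinates). Camera axes: x right, y down, z forward; pixel columns grow to the right and rows downward; lengths in m; the calibration is good to about 2 mm. A picture is of the moment at which its call begins.
- ctrl.hand_in(): hands the job in; it is judged then, once.
The state is a dict: "time_s": time; "q": joint angles; "dq": joint speeds; "joint_efforts": joint torques, N m; "eef_pos": TCP position; "eef_rot": TCP orientation; "wrist_force": force on the tool from outside, world axes, zero at the start; "torque": the same for the moment, N m; "opening": opening from 0.0 (shut) to 1.0 (fully open); "grasp_force": force on a finger pad.
Only numpy, scipy, OpenCV 4.12 (cv2) and the standard library are available. Lean on these libraries where they do the work, as an engineer would, in place of code of your own. Each camera call takes 0.05 s, during which the arm holds its last target. There are 200 camera calls.

## Working session

There is one attempt and no reset: what is moved stays moved. The work goes in short steps, Python scripts to look and compute and a tool call to move; the robot and the scene stay as the last step left them, time stands still between calls to the robot, and variables do not carry over. Pictures are saved under pics/ and viewed, at most 10 in all, crops included, and the job is handed in when it is done.

Besides the shell and the picture viewer there is one more tool, called after "Call:" as name(argument=value, ...), one argument or row to a line, values as JSON. servo_tool: Moves the arm, as the interface text tells. Its arguments: {"type":"object","properties":{"series":{"type":"string"}},"required":["series"]}

```bash
ls; mkdir -p pics; cat > h.py <<'E'
import numpy as np,cv2,pickle
from bench import ctrl
def grab(n):
    c=ctrl.camera(n); pickle.dump(c,open(f'{n}.pkl','wb')); return c
def K(c):
    h=c['img'].shape[0]; f=h/2/np.tan(np.radians(c['fovy'])/2)
    return np.array([[f,0,c['cx']],[0,f,c['cy']],[0,0,1.]]),np.array([c['k1'],0,0,0,0.])
def rays(c,px):
    k,d=K(c); u=cv2.undistortPoints(np.array(px,float).reshape(-1,1,2),k,d).reshape(-1,2)
    return np.c_[u,np.ones(len(u))]
def plane(c,px,z):
    E=np.array(c['extrinsics']); r=rays(c,px)@E[:3,:3].T; o=E[:3,3]
    return o+r*((z-o[2])/r[:,2])[:,None]
def cloud(c):
    h,w=c['z_map'].shape; px=np.stack(np.meshgrid(np.arange(w),np.arange(h)),-1).reshape(-1,2)
    E=np.array(c['extrinsics']); r=rays(c,px)*c['z_map'].reshape(-1,1)
    return (r@E[:3,:3].T+E[:3,3]).reshape(h,w,3)
def save(img,n,s=1.56):
    cv2.imwrite('pics/'+n,cv2.resize(img[:,:,::-1],None,fx=s,fy=s,interpolation=cv2.INTER_CUBIC))
E
python3 - <<'E'
from h import *
for n in('scene','top'):
    c=grab(n); save(c['img'],n+'0.png'); print(n,c['fovy'],c['cx'],c['cy'],c['k1'],np.round(c['extrinsics'],3))
o=ctrl.get_obs(); print(o)
E
```

```text
pics
scene 56.79907742348326 250.24559915806088 191.51468793657483 0.016691545959486093 [[ 0.075  0.835 -0.546  1.09 ]
 [ 0.997 -0.072  0.027  0.061]
 [-0.016 -0.546 -0.838  0.916]
 [ 0.     0.     0.     1.   ]]
top 52.308108793489176 254.60533361725604 193.00448528655417 0.028013862609275554 [[ 0.027 -0.988  0.151  0.392]
 [-0.999 -0.029 -0.012  0.101]
 [ 0.017 -0.15  -0.988  1.016]
 [ 0.     0.     0.     1.   ]]
{'time_s': 0.1, 'q': array([-1.44629358e+00,  1.81455993e-01,  1.60787857e+00,  3.50536723e-07,
        1.35379324e+00, -2.06305244e-01]), 'dq': array([ 1.92902309e-03, -1.05797848e-03, -3.53990510e-03,  6.80050903e-05,
       -1.64078605e-03,  8.54623852e-04]), 'joint_efforts': array([ 2.17313159e-04, -4.45879269e+01, -3.52239418e+01, -3.75064301e-04,
        4.10824228e-03,  1.97744788e-05]), 'eef_pos': array([ 0.18672208, -0.54337194,  0.25549449]), 'eef_rot': array([-7.66922132e-04,  9.86351633e-01,  1.64650742e-01,  3.15568474e-05]), 'wrist_force': array([-0.31674453, -0.32358569,  0.15171898]), 'torque': array([-0.0037494 , -0.01944433, -0.00486389]), 'grasp_force': 0.0, 'opening': 0.9987816758774584}
```

View pics/top0.png

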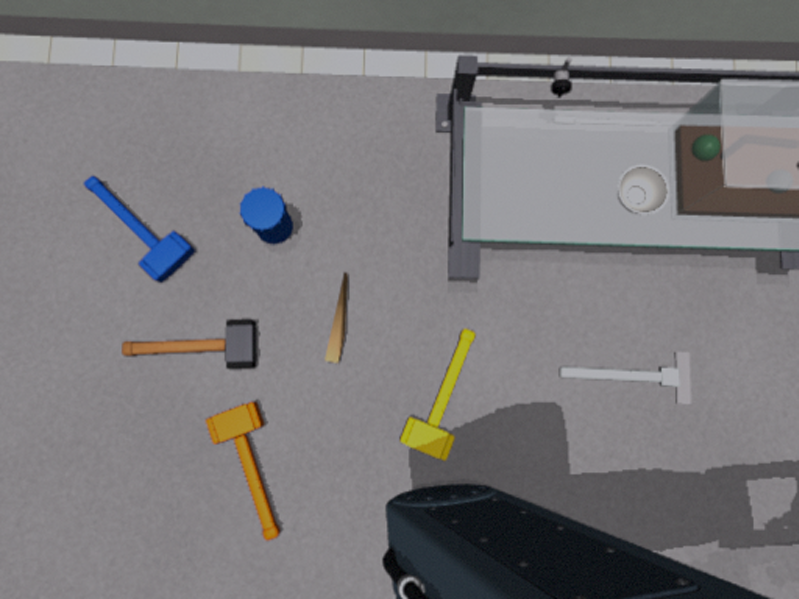

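View pics/scene0.png

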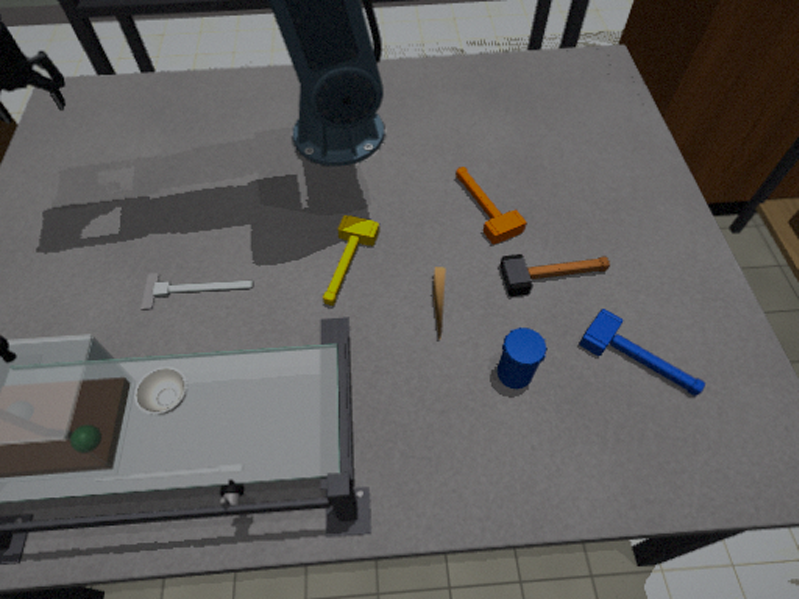

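The top view shows four mallet shapes: blue (165,255), dark head with wooden handle (240,343), orange (235,422) and yellow (427,438). Only the one at (240,343) has a dark head and a wooden handle. The wedge is at (340,318) with its tip up at (346,274). The slot is at the glass's front-left corner, about (462,241).

```bash
python3 - <<'E'
from h import *
for n in('top','scene'):
    c=pickle.load(open(n+'.pkl','rb')); img=c['img']; P=cloud(c)
    hsv=cv2.cvtColor(img,cv2.COLOR_RGB2HSV)
    # wedge + handle: brownish
    m=cv2.inRange(hsv,(6,70,60),(22,210,255))
    k,l,st,ce=cv2.connectedComponentsWithStats(m)
    for i in range(1,k):
        if st[i,4]<80: continue
        pts=np.argwhere(l==i)[:,::-1].astype(np.float32)
        p=P[l==i]; (u,s,a)=cv2.minAreaRect(pts)
        print(n,'brown',st[i],np.round(np.median(p,0),3),np.round(np.percentile(p[:,2],[10,50,90]),3), 'hsv',np.median(hsv[l==i],0))
        q=P[l==i]; q=q[q[:,2]<.06]
        if len(q)>5: print('  xy rect',cv2.minAreaRect(q[:,:2].astype(np.float32)),'zmax',q[:,2].max())
    m=((img.max(2)<95)&(P[...,2]>.015)&(P[...,2]<.05)&(P[...,1]>.2)&(P[...,0]>.2)).astype(np.uint8)
    k,l,st,ce=cv2.connectedComponentsWithStats(m)
    for i in range(1,k):
        if st[i,4]<60: continue
        q=P[l==i]; q=q[q[:,2]>.026]
        if len(q)<5: continue
        print(n,'dark',st[i],cv2.minAreaRect(q[:,:2].astype(np.float32)),np.median(q[:,2]))
c=pickle.load(open('top.pkl','rb'));t=c['img']; s=pickle.load(open('scene.pkl','rb'))['img']
a=cv2.resize(t[145:260,60:220],(480,345)); b=cv2.resize(t[120:190,270:340],(310,310)); 
b2=cv2.resize(s[195:265,190:240],(222,310));a2=cv2.resize(s[150:230,265:395],(520,320))
C=np.zeros((600,800,3),np.uint8); 
C[:290,:400]=cv2.resize(a,(400,290));C[:290,400:]=cv2.resize(a2,(400,290));C[290:,:400]=cv2.resize(t[120:190,260:350],(400,310));C[290:,400:]=cv2.resize(s[195:265,180:270],(400,310))
save(C,'crop1.png',1)
E
```

```text
top brown [209 179  13  53 340] [0.49  0.184 0.028] [0.024 0.028 0.03 ] hsv [ 17. 114. 149.]
  xy rect ((0.5082924365997314, 0.18256625533103943), (0.02090432681143284, 0.13407541811466217), 80.82335662841797) zmax 0.03282030661822288
top brown [ 78 217  67  11 535] [0.459 0.449 0.027] [0.024 0.027 0.03 ] hsv [ 14. 151. 161.]
  xy rect ((0.45956557989120483, 0.45170941948890686), (0.023564163595438004, 0.17417173087596893), 3.537254810333252) zmax 0.033149581063934175
top brown [132 257  40  90 536] [0.338 0.338 0.033] [0.008 0.033 0.036] hsv [ 22. 196. 173.]
  xy rect ((0.26399481296539307, 0.31354862451553345), (0.2143624871969223, 0.08939294517040253), 23.731809616088867) zmax 0.039698690440579165
top brown [153 281  21  57 184] [0.251 0.302 0.028] [0.026 0.028 0.03 ] hsv [ 21. 199. 173.]
  xy rect ((0.25153452157974243, 0.3031555414199829), (0.1407526433467865, 0.00951748713850975), 21.81915283203125) zmax 0.03373886545935556
top dark [164 137  23  18  94] ((0.6527813076972961, 0.29095566272735596), (0.022064823657274246, 0.059913504868745804), 33.19326400756836) 0.03705292236776
[... 909 characters left out ...]
5022714734077454, 0.18395847082138062), (0.020859545096755028, 0.1339859515428543), 80.99693298339844) zmax 0.03147779761386249
scene brown [ 47 243  32  52 683] [ 0.761 -0.336  0.174] [0.141 0.174 0.228] hsv [13. 76. 63.]
scene dark [310 143  28  12  84] ((0.3635180592536926, 0.3433436155319214), (0.08564241975545883, 0.03332355618476868), 89.7278060913086) 0.028649295522003793
scene dark [321 163  70  25 470] ((0.4610518515110016, 0.4191129505634308), (0.0793820321559906, 0.2035372108221054), 6.319650650024414) 0.03325206618139326
scene dark [319 231  24  17 137] ((0.6879103183746338, 0.29132378101348877), (0.061615195125341415, 0.025872882455587387), 58.13591766357422) 0.03754258183517323
```

View pics/crop1.png

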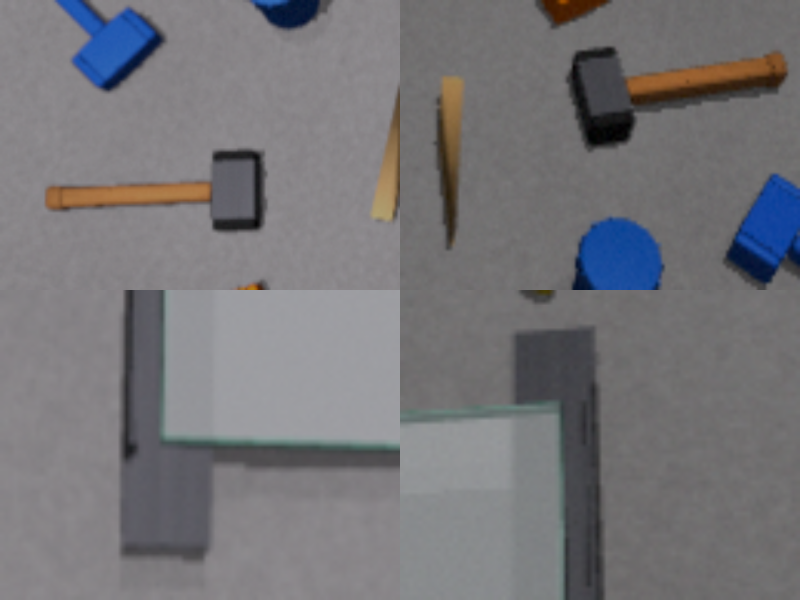

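The crop confirms the dark-headed, wooden-handled mallet. It also shows the glass corner at crop (163,440), and the leg as a dark line at crop x≈130 ending at y≈455.

```bash
python3 - <<'E'
from h import *
for n in('top','scene'):
    c=pickle.load(open(n+'.pkl','rb')); img=c['img'].astype(int); P=cloud(c)
    hsv=cv2.cvtColor(c['img'],cv2.COLOR_RGB2HSV)
    g=((img[...,1]-img[...,0]>14)&(img[...,1]-img[...,2]>3))
    if n=='top': wins=((slice(80,145),slice(290,303)),(slice(148,165),slice(302,420)))
    else: wins=((slice(225,310),slice(205,230)),(slice(210,235),slice(70,212)))
    L=[]
    for w in wins:
        yy,xx=np.nonzero(g[w]); px=np.c_[xx+w[1].start,yy+w[0].start]
        q=plane(c,px,.088)[:,:2]; v=cv2.fitLine(q.astype(np.float32),cv2.DIST_HUBER,0,.001,.001).ravel()
        d=(q-v[2:])@[-v[1],v[0]]; print(n,'edge',len(px),np.round(v,4),'deg',np.degrees(np.arctan2(v[1],v[0])).round(2),'sd',d.std().round(4)); L.append(v)
    A=np.array([[L[0][0],-L[1][0]],[L[0][1],-L[1][1]]]); t=np.linalg.solve(A,L[1][2:]-L[0][2:]); print(' corner@.088',L[0][2:]+t[0]*L[0][:2])
    # bracket points
    y0,y1=(.0,.12)
    B=P[(P[...,0]>.52)&(P[...,0]<.80)&(P[...,1]>.0)&(P[...,1]<.11)]
    up=B[(B[:,2]>.11)&(B[:,2]<.13)]; fl=B[(B[:,2]>.072)&(B[:,2]<.087)]
    for nm,b in(('leg',up),('floor',fl)):
        if len(b)>5: print(' ',nm,len(b),np.round([b.min(0),b.max(0)],3).tolist(),np.round(np.median(b,0),3),'yawfit',np.degrees(np.polyfit(b[:,0],b[:,1],1)[0]).round(2))
    m=cv2.inRange(hsv,(6,70,60),(22,210,255))
    k,l,st,ce=cv2.connectedComponentsWithStats(m)
    i=l[195,216] if n=='top' else l[185,281]
    q=plane(c,np.argwhere(l==i)[:,::-1],.028)[:,:2]
    h=cv2.convexHull(q.astype(np.float32)); h=cv2.approxPolyDP(h,.003,True).reshape(-1,2); print(' wedge hull@.028',np.round(h,4).tolist())
    # row profile across slot
    if n=='top':
        for y in(110,125,140,152,158): print(y,c['img'][y,282:302].sum(1)//3)
    pc=P[(np.abs(P[...,0]-.60)<.1)&(P[...,2]>.095)&(P[...,2]<.13)&(P[...,1]>.2)&(P[...,1]<.33)]; 
    if len(pc): print(' canister',np.round((pc.min(0)+pc.max(0))/2,3),pc.min(0),pc.max(0))
E
```

```text
top edge 6 [ 1.     -0.007   0.7468 -0.009 ] deg -0.4 sd 0.0002
top edge 135 [ 8.000e-04  1.000e+00  6.336e-01 -1.659e-01] deg 89.96 sd 0.001
 corner@.088 [ 0.6337263  -0.00817024]
  leg 147 [[0.624, 0.008, 0.111], [0.8, 0.013, 0.124]] [0.715 0.011 0.12 ] yawfit -0.22
  floor 263 [[0.574, 0.0, 0.075], [0.799, 0.013, 0.087]] [0.643 0.004 0.08 ] yawfit -0.38
 wedge hull@.028 [[0.5759999752044678, 0.17870000004768372], [0.45739999413490295, 0.20149999856948853], [0.4449000060558319, 0.20090000331401825], [0.4424999952316284, 0.19580000638961792], [0.445499986410141, 0.1808999925851822], [0.47839999198913574, 0.17470000684261322]]
110 [133 134 133 130 132 133  81  46  83  77  90  92  92  90  74 145 151 149
 149 148]
125 [131 133 135 135 134 119  62  57  89  90  93  94  93  89  76 146 152 149
 150 149]
140 [133 133 134 138 137  95  48  72  92  96  95  95  94  90  92 146 151 149
 149 150]
152 [133 137 134 134 132  84  41  73  86  96  95  96  94  92 110 145 149 148
 148 147]
158 [134 135 131 133 134  90  66  79  96  95  95  93  92  93  97  99  95  93
  94  93]
 canister [0.668 0.299 0.104] [0.63527906 0.26805633 0.09580966] [0.69976948 0.32970926 0.11228586]
scene edge 50 [ 1.     -0.0061  0.7175 -0.0102] deg -0.35 sd 0.0005
scene edge 130 [ 0.0058  1.      0.6314 -0.2503] deg 89.67 sd 0.001
 corner@.088 [ 0.6328287  -0.00963211]
  leg 124 [[0.624, 0.007, 0.111], [0.799, 0.012, 0.123]] [0.72 0.01 0.12] yawfit -0.57
  floor 176 [[0.576, 0.0, 0.076], [0.799, 0.012, 0.087]] [0.673 0.003 0.08 ] yawfit -0.82
 wedge hull@.028 [[0.5695000290870667, 0.17839999496936798], [0.45649999380111694, 0.20180000364780426], [0.4449000060558319, 0.20020000636577606], [0.44359999895095825, 0.18479999899864197], [0.4546999931335449, 0.18039999902248383], [0.5309000015258789, 0.1712999939918518]]
 canister [0.669 0.298 0.103] [0.6378312  0.26639853 0.09501056] [0.69999813 0.32967139 0.1102307 ]
```

```bash
cat > go.py <<'E'
import sys,numpy as np
from scipy.spatial.transform import Rotation as R
from bench import ctrl
def go(x,y,z,yaw):
    o=ctrl.get_obs(); w,a,b,c=o['eef_rot']; r=R.from_quat([a,b,c,w])
    t=R.from_euler('z',yaw,degrees=True)*R.from_euler('x',180,degrees=True)
    print('t',round(o['time_s'],2),'shift',np.round(r.inv().apply(np.array([x,y,z])-o['eef_pos']),4),'turn',np.round((r.inv()*t).as_rotvec(degrees=True),2),
     'x-axis yaw',np.round(np.degrees(np.arctan2(*r.apply([1,0,0])[1::-1])),2),'F',np.round(o['wrist_force'],1),'pos',np.round(o['eef_pos'],4),'op',round(o['opening'],3),'q',np.round(o['q'],2))
if __name__=='__main__': go(*map(float,sys.argv[1:5]))
E
python3 go.py .466 .1885 .15 -11
```

```text
t 0.1 shift [ 0.5018 -0.6013  0.1066] turn [-0.09  0.   29.95] x-axis yaw 18.95 F [-0.3 -0.3  0.2] pos [ 0.1867 -0.5434  0.2555] op 0.999 q [-1.45  0.18  1.61  0.    1.35 -0.21]
```

Call:
servo_tool(
  series="-1 .02 -.024 0 0 0 2; -1 .04 -.048 0 0 0 4; -1 .06 -.072 0 0 0 6; -1 .085 -.102 0 0 0 8; -1 .11 -.132 0 0 0 10; -1 .135 -.162 0 0 0 12; -1 .16 -.192 0 0 0 14; -1 .185 -.222 0 0 0 16; -1 .21 -.252 0 0 0 18; -1 .235 -.282 0 0 0 20; -1 .26 -.312 0 0 0 22; -1 .285 -.342 0 0 0 24",
)

```text
time_s: 1.1
eef_pos: [0.3452, -0.1259, 0.2562]
eef_rot: [0.0, 0.999, -0.045, 0.0]
wrist_force: [0.9, -0.9, 0.0]
opening: 0.999
grasp_force: 0.0
```

```bash
python3 go.py .466 .1885 .10 -11
```

```text
t 1.1 shift [ 0.0918 -0.324   0.1562] turn [ 0.01 -0.02  5.82] x-axis yaw -5.18 F [ 0.9 -0.9  0. ] pos [ 0.3452 -0.1259  0.2562] op 0.999 q [-0.68 -0.33  2.08  0.    1.39  0.99]
```

Call:
servo_tool(
  series="-1 .01 -.033 .01 0 0 1; -1 .018 -.066 .025 0 0 2; -1 .028 -.1 .04 0 0 3; -1 .037 -.132 .055 0 0 4; -1 .046 -.165 .07 0 0 5; -1 .056 -.198 .085 0 0 5.8; -1 .065 -.23 .1 0 0 5.8; -1 .075 -.262 .115 0 0 5.8; -1 .083 -.29 .13 0 0 5.8; -1 .089 -.31 .145 0 0 5.8; -1 .0918 -.324 .156 0 0 5.8; -1 .0918 -.324 .156 0 0 5.8",
)

```text
time_s: 2.1
eef_pos: [0.4637, 0.1888, 0.0976]
eef_rot: [0.0, 0.996, -0.093, -0.002]
wrist_force: [-1.0, 0.0, -0.6]
opening: 1.0
grasp_force: 0.0
```

```bash
python3 - <<'E'
from h import *
c=grab('top'); s=grab('scene')
a=cv2.resize(c['img'][160:260,150:280],(400,308)); b=cv2.resize(s['img'][120:240,200:356],(400,308))
save(np.hstack([a,b]),'over.png',1)
E
python3 go.py .466 .1885 .028 -11
```

```text
t 2.2 shift [ 0.0015 -0.0019  0.0716] turn [0.06 0.12 0.24] x-axis yaw -10.76 F [-0.4 -0.  -0.2] pos [0.4644 0.1869 0.0996] op 1.0 q [ 0.15  0.23  1.91 -0.    1.01  1.9 ]
```

View pics/over.png

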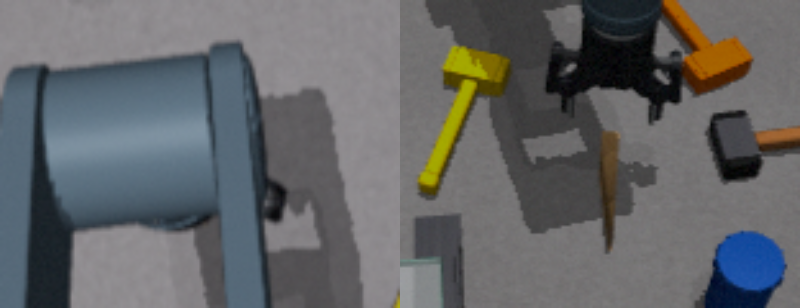

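The scene crop shows the open fingers at (567,100) and (657,110), straddling the wedge butt at (610,140). They are clear of the mallets.

Call:
servo_tool(
  series="-1 .0015 -.002 .02 0 0 0; -1 .0015 -.002 .04 0 0 0; -1 .0015 -.002 .06 0 0 0; -1 .0015 -.002 .0705 0 0 0; -1 .0015 -.002 .0705 0 0 0; 1 .0015 -.002 .0705 0 0 0; 1 .0015 -.002 .0705 0 0 0; 1 .0015 -.002 .0705 0 0 0; 1 .0015 -.002 .0705 0 0 0; 1 .0015 -.002 .0705 0 0 0; 1 .0015 -.002 .0705 0 0 0; 1 .0015 -.002 .0705 0 0 0",
)

```text
time_s: 3.2
eef_pos: [0.4679, 0.1888, 0.0308]
eef_rot: [-0.0, 0.996, -0.094, 0.001]
wrist_force: [-0.7, -0.2, 5.8]
opening: 0.232
grasp_force: 60.0
```

```bash
python3 go.py .466 .1885 .15 0
```

```text
t 3.2 shift [-0.0016  0.0005 -0.1192] turn [ -0.03  -0.1  -10.84] x-axis yaw -10.84 F [-0.7 -0.2  5.8] pos [0.4679 0.1888 0.0308] op 0.232 q [0.15 0.36 1.92 0.   0.86 1.91]
```

Call:
servo_tool(
  series="1 0 0 -.02 0 0 0; 1 0 0 -.04 0 0 0; 1 0 0 -.06 0 0 0; 1 0 0 -.08 0 0 0; 1 0 0 -.1 0 0 -2; 1 0 0 -.112 0 0 -4; 1 0 0 -.119 0 0 -6; 1 0 0 -.119 0 0 -8; 1 0 0 -.119 0 0 -10; 1 0 0 -.119 0 0 -10.5; 1 0 0 -.119 0 0 -10.5; 1 0 0 -.119 0 0 -10.5",
)

```text
time_s: 4.2
eef_pos: [0.4668, 0.1885, 0.1486]
eef_rot: [0.0, 1.0, -0.003, -0.0]
wrist_force: [0.7, -0.4, -0.6]
opening: 0.232
grasp_force: 59.1
```

```bash
python3 go.py .482 -.004 .13 -.4
```

```text
t 4.2 shift [0.0165 0.1924 0.0186] turn [0.   0.02 0.01] x-axis yaw -0.39 F [ 0.7 -0.4 -0.6] pos [0.4668 0.1885 0.1486] op 0.232 q [ 0.15  0.15  1.88 -0.    1.11  1.73]
```

Call:
servo_tool(
  series="1 0 .015 0 0 0 0; 1 0 .035 0 0 0 0; 1 0 .06 0 0 0 0; 1 0 .085 0 0 0 0; 1 0 .11 0 0 0 0; 1 0 .135 0 0 0 0; 1 .004 .155 .004 0 0 0; 1 .008 .175 .008 0 0 0; 1 .012 .187 .014 0 0 0; 1 .0165 .192 .0185 0 0 0; 1 .0165 .192 .0185 0 0 0; 1 .0165 .192 .0185 0 0 0",
)

```text
time_s: 5.2
eef_pos: [0.4821, -0.003, 0.1297]
eef_rot: [-0.0, 1.0, -0.003, -0.001]
wrist_force: [-0.1, 1.1, 0.0]
opening: 0.228
grasp_force: 59.1
```

```bash
python3 - <<'E'
from h import *
c=grab('top'); s=grab('scene')
a=cv2.resize(c['img'][120:210,250:340],(400,400),interpolation=2); b=cv2.resize(s['img'][160:250,180:270],(400,400),interpolation=2)
save(np.hstack([a,b]),'slot1.png',1)
E
python3 go.py .482 -.004 .115 -.4
```

```text
t 5.3 shift [-0.0002  0.0014  0.0152] turn [-0.03  0.03  0.11] x-axis yaw -0.29 F [ 0.  -0.  -1.2] pos [ 0.4822 -0.0026  0.1302] op 0.232 q [-0.25  0.13  1.94  0.    1.07  1.32]
```

View pics/slot1.png

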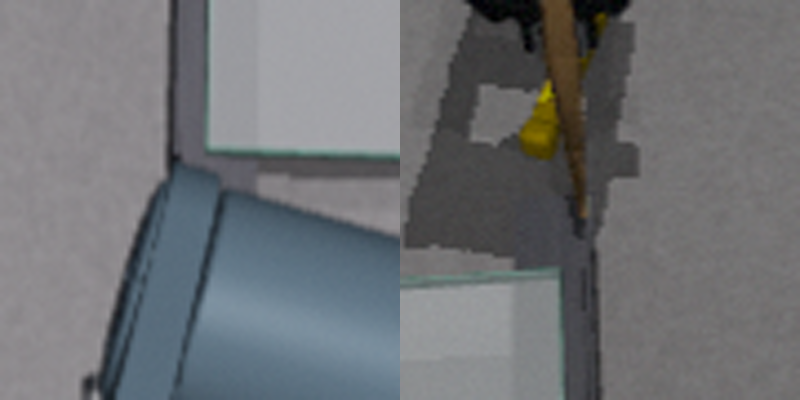

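The scene crop shows the tip, its top end at about (585,213), in line with the slot between the glass corner (560,268) and the leg (590–600,260).

```bash
python3 - <<'E'
from h import *
s=pickle.load(open('scene.pkl','rb')); f=lambda x,y:(180+(x-400)/4.444-.5,160+y/4.444-.5)
print('tip top',plane(s,[f(585,213),f(583,232)],.127)[:, :2],'tip bot',plane(s,[f(582,235)],.099))
print('leg lines@.12',plane(s,[f(586,300),f(592,300),f(599,300)],.12)); print('floor@.08',plane(s,[f(566,300),f(586,300)],.08))
print('glass',plane(s,[f(560,268)],.092))
for y in (222,226,230,235): print(y,s['img'][y,208:230].sum(1)//3)
P=cloud(s); 
for y in (222,226,230,235): print(y,np.round(P[y,212:228,1]*1000),np.round(P[y,212:228,2]*1000))
E
```

```text
tip top [[0.61844144 0.00860391]
 [0.63105212 0.00706769]] tip bot [[0.61676976 0.00448337 0.099     ]]
leg lines@.12 [[0.67145419 0.00696537 0.12      ]
 [0.67173993 0.01035296 0.12      ]
 [0.67207319 0.01430468 0.12      ]]
floor@.08 [[ 0.64941585 -0.00763311  0.08      ]
 [ 0.65041682  0.00422943  0.08      ]]
glass [[ 0.63413728 -0.00968992  0.092     ]]
222 [106 106 107 107 108 108 104  99  62  69  70  72  65  54  66  52  79 110
 107 110 110 109]
226 [132 133 132 132 131 132 133 120  69  73  73  73  67  52  67  47  68 112
 112 110 107 112]
230 [132 130 132 130 131 132 132 126  81  71  74  73  74  70  67  59  65 110
 110 109 109 116]
235 [134 134 133 132 133 132 135 126  96  73  74  75  73  66  66  69  60 110
 108 109 109 110]
222 [-19. -17. -14. -11.  -9.  -7.  -4.  -2.   1.   4.   9.  12.  12.  10.
  13.  16.] [ 91.  89.  93.  92.  88.  83.  80.  79.  79.  78. 120. 120.  79.  -0.
  -0.  -0.]
226 [-19. -17. -14. -12.  -9.  -7.  -5.  -2.   1.   3.   9.  11.  12.  10.
  12.  15.] [ 93.  90.  94.  90.  89.  81.  78.  79.  81.  80. 121. 121.  84.   3.
  -1.  -0.]
230 [-19. -17. -14. -12.  -9.  -8.  -5.  -2.   0.   3.   8.  11.  11.   9.
  12.  15.] [ 94.  91.  91.  93.  93.  79.  80.  81.  80.  79. 120. 120.  89.  -3.
  -1.  -0.]
235 [-20. -17. -15. -12. -10.  -8.  -5.  -3.  -0.   3.   8.  10.  11.   8.
  11.  14.] [ 91.  94.  91.  92.  90.  81.  79.  80.  78.  83. 117. 122.  95.   1.
   3.  -0.]
```

Call:
servo_tool(
  series="1 0 .003 .006 0 0 0; 1 0 .003 .012 0 0 0; 1 0 .003 .0172 0 0 0; 1 0 .003 .0172 0 0 0; 1 .005 .003 .0172 0 0 0; 1 .01 .003 .0172 0 0 0; 1 .015 .003 .0172 0 0 0; 1 .02 .003 .0172 0 0 0; 1 .025 .003 .0172 0 0 0; 1 .03 .003 .0172 0 0 0; 1 .035 .003 .0172 0 0 0; 1 .035 .003 .0172 0 0 0",
)

```text
time_s: 6.3
eef_pos: [0.5185, -0.0069, 0.1133]
eef_rot: [0.0, 1.0, -0.003, 0.0]
wrist_force: [-0.2, 0.2, -1.1]
opening: 0.233
grasp_force: 59.1
```

Call:
servo_tool(
  series="1 .005 0 0 0 0 0; 1 .01 0 0 0 0 0; 1 .015 0 0 0 0 0; 1 .02 0 0 0 0 0; 1 .025 0 0 0 0 0; 1 .03 0 0 0 0 0; 1 .03 0 0 0 0 0; 1 .03 0 0 0 0 0",
)

```text
time_s: 6.97
eef_pos: [0.5475, -0.0069, 0.113]
eef_rot: [-0.0, 1.0, -0.003, -0.0]
wrist_force: [-0.3, 0.2, -0.8]
opening: 0.233
grasp_force: 59.1
```

Call:
servo_tool(
  series="1 0 -.0005 0 0 0 0; 1 0 -.001 0 0 0 0; 1 0 -.0015 0 0 0 0; 1 0 -.002 0 0 0 0; 1 0 -.002 0 0 0 0",
)

```text
time_s: 7.38
eef_pos: [0.5473, -0.0048, 0.1131]
eef_rot: [-0.0, 1.0, -0.003, -0.0]
wrist_force: [0.3, -0.5, -0.8]
opening: 0.236
grasp_force: 59.1
```

Not yet touching the leg, so I'll feel further left.

Call:
servo_tool(
  series="1 0 -.0004 0 0 0 0; 1 0 -.0008 0 0 0 0; 1 0 -.0012 0 0 0 0; 1 0 -.0012 0 0 0 0",
)

```text
time_s: 7.72
eef_pos: [0.5474, -0.0037, 0.1131]
eef_rot: [-0.0, 1.0, -0.003, 0.0]
wrist_force: [0.7, -0.4, -0.3]
opening: 0.234
grasp_force: 59.1
```

Call:
servo_tool(
  series="1 0 -.0004 0 0 0 0; 1 0 -.0008 0 0 0 0; 1 0 -.0008 0 0 0 0",
)

```text
time_s: 7.97
eef_pos: [0.5474, -0.0032, 0.1131]
eef_rot: [0.0, 1.0, -0.003, -0.0]
wrist_force: [-1.7, -2.0, -0.4]
opening: 0.234
grasp_force: 59.0
```

Call:
servo_tool(
  series="1 0 -.0004 0 0 0 0; 1 0 -.0008 0 0 0 0; 1 0 -.0008 0 0 0 0",
)

```text
time_s: 8.22
eef_pos: [0.5473, -0.0026, 0.1131]
eef_rot: [0.0, 1.0, -0.003, -0.0]
wrist_force: [-0.9, -4.8, -0.2]
opening: 0.232
grasp_force: 59.0
```

Call:
servo_tool(
  series="1 0 .0007 .0005 0 0 0; 1 0 .0007 .001 0 0 0; 1 0 .0007 .0014 0 0 0; 1 0 .0007 .0014 0 0 0",
)

```text
time_s: 8.55
eef_pos: [0.5476, -0.0029, 0.1118]
eef_rot: [0.0, 1.0, -0.003, 0.0]
wrist_force: [-0.9, -2.8, -0.4]
opening: 0.234
grasp_force: 59.1
```

Call:
servo_tool(
  series="1 0.002 .0002 .0005 0 0 0; 1 .004 .0002 .0008 0 0 0; 1 .006 .0002 .0008 0 0 0; 1 .008 .0002 .0008 0 0 0; 1 .008 .0002 .0008 0 0 0",
)

```text
time_s: 8.97
eef_pos: [0.5557, -0.0031, 0.1108]
eef_rot: [-0.0, 1.0, -0.003, 0.0]
wrist_force: [0.5, -3.0, 0.5]
opening: 0.23
grasp_force: 59.1
```

Call:
servo_tool(
  series="1 0.002 0 0 0 0 0; 1 .004 0 0 0 0 0; 1 .006 0 0 0 0 0; 1 .006 0 0 0 0 0",
)

```text
time_s: 9.3
eef_pos: [0.5619, -0.0031, 0.1109]
eef_rot: [-0.0, 1.0, -0.003, 0.0]
wrist_force: [0.1, -2.8, -0.7]
opening: 0.228
grasp_force: 59.0
```

Call:
servo_tool(
  series="1 0.0015 0 0 0 0 0; 1 .003 0 0 0 0 0; 1 .0045 0 0 0 0 0; 1 .0045 0 0 0 0 0",
)

```text
time_s: 9.63
eef_pos: [0.5663, -0.0031, 0.1109]
eef_rot: [-0.0, 1.0, -0.003, 0.0]
wrist_force: [-0.8, -1.7, -0.5]
opening: 0.23
grasp_force: 59.0
```

Call:
servo_tool(
  series="1 0.0015 0 0 0 0 0; 1 .003 0 0 0 0 0; 1 .004 0 0 0 0 0; 1 .004 0 0 0 0 0",
)

```text
time_s: 9.97
eef_pos: [0.5702, -0.0032, 0.1109]
eef_rot: [-0.0, 1.0, -0.003, 0.0]
wrist_force: [-1.2, -2.6, 0.1]
opening: 0.23
grasp_force: 59.0
```

Call:
servo_tool(
  series="1 0.001 0 0 0 0 0; 1 .002 0 0 0 0 0; 1 .003 0 0 0 0 0; 1 .003 0 0 0 0 0",
)

```text
time_s: 10.3
eef_pos: [0.5731, -0.0032, 0.1109]
eef_rot: [-0.0, 1.0, -0.003, 0.0]
wrist_force: [-0.1, -2.2, 0.9]
opening: 0.229
grasp_force: 59.0
```

Call:
servo_tool(
  series="1 0.001 0 0 0 0 0; 1 .002 0 0 0 0 0; 1 .002 0 0 0 0 0",
)

```text
time_s: 10.55
eef_pos: [0.5751, -0.0032, 0.1109]
eef_rot: [-0.0, 1.0, -0.003, 0.0]
wrist_force: [-0.7, -2.7, -0.3]
opening: 0.229
grasp_force: 59.0
```

Call:
servo_tool(
  series="1 0.001 0 0 0 0 0; 1 .002 0 0 0 0 0; 1 .002 0 0 0 0 0",
)

```text
time_s: 10.8
eef_pos: [0.5771, -0.0032, 0.1109]
eef_rot: [-0.0, 1.0, -0.003, 0.0]
wrist_force: [-1.1, -2.5, -0.2]
opening: 0.231
grasp_force: 59.0
```

Call:
servo_tool(
  series="1 0.001 0 0 0 0 0; 1 .002 0 0 0 0 0; 1 .002 0 0 0 0 0",
)

```text
time_s: 11.05
eef_pos: [0.5791, -0.0032, 0.1109]
eef_rot: [-0.0, 1.0, -0.003, 0.0]
wrist_force: [-0.4, -2.1, -0.6]
opening: 0.232
grasp_force: 59.0
```

```bash
python3 - <<'E'
from h import *
c=grab('top'); s=grab('scene')
a=cv2.resize(c['img'][110:200,250:340],(400,400),interpolation=2); b=cv2.resize(s['img'][170:260,180:270],(400,400),interpolation=2)
save(np.hstack([a,b]),'slot2.png',1)
E
```

```text
(no output)
```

View pics/slot2.png

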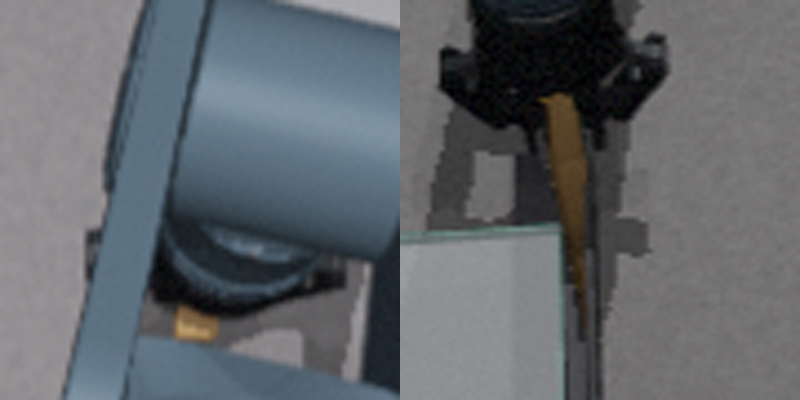

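The scene crop shows the wedge in the slot along the leg, its tip at (584,330). Its slanted side is only about 1 mm from the glass corner at (560,228).

Call:
servo_tool(
  series="1 0.001 0 0 0 0 0; 1 .002 0 0 0 0 0; 1 .002 0 0 0 0 0",
)

```text
time_s: 11.4
eef_pos: [0.5811, -0.0032, 0.1109]
eef_rot: [-0.0, 1.0, -0.003, 0.0]
wrist_force: [-0.2, -2.5, -1.7]
opening: 0.234
grasp_force: 59.0
```

Call:
servo_tool(
  series="1 0.001 0 0 0 0 0; 1 .002 0 0 0 0 0; 1 .002 0 0 0 0 0",
)

```text
time_s: 11.65
eef_pos: [0.5831, -0.0033, 0.1109]
eef_rot: [-0.0, 1.0, -0.003, 0.0]
wrist_force: [-0.8, -2.6, -0.3]
opening: 0.23
grasp_force: 59.0
```

Call:
servo_tool(
  series="1 0.001 0 0 0 0 0; 1 .002 0 0 0 0 0; 1 .002 0 0 0 0 0",
)

```text
time_s: 11.9
eef_pos: [0.5848, -0.0033, 0.1108]
eef_rot: [-0.0, 1.0, -0.003, -0.0]
wrist_force: [-2.1, -2.4, 1.6]
opening: 0.234
grasp_force: 59.1
```

Call:
servo_tool(
  series="1 0.0007 0 0 0 0 0; 1 .001 0 0 0 0 0; 1 .001 0 0 0 0 0",
)

```text
time_s: 12.15
eef_pos: [0.5857, -0.0032, 0.1108]
eef_rot: [-0.0, 1.0, -0.003, -0.0]
wrist_force: [-3.3, -2.8, 0.4]
opening: 0.232
grasp_force: 59.1
```

```bash
python3 go.py .5848 -.0033 .1108 -.3
```

```text
t 12.15 shift [-0.0009  0.0001 -0.    ] turn [-0.01  0.03 -0.05] x-axis yaw -0.35 F [-3.3 -2.8  0.4] pos [ 0.5857 -0.0032  0.1108] op 0.232 q [-0.21  0.37  1.69 -0.    1.08  1.37]
```

Call:
servo_tool(
  series="0.3 0 0 0 0 0 0; 0 0 0 0 0 0 0; -.5 0 0 0 0 0 0; -1 0 0 0 0 0 0; -1 0 0 0 0 0 0; -1 0 0 0 0 0 0; -1 0 0 -.01 0 0 0; -1 0 0 -.03 0 0 0; -1 0 0 -.06 0 0 0; -1 0 0 -.09 0 0 0; -1 0 0 -.12 0 0 0; -1 0 0 -.12 0 0 0",
)

```text
time_s: 13.15
eef_pos: [0.5895, -0.0039, 0.2391]
eef_rot: [0.001, 1.0, -0.003, 0.006]
wrist_force: [1.2, -0.1, 1.1]
opening: 1.004
grasp_force: 0.0
```

```bash
python3 go.py .462 .383 .15 94
```

```text
t 13.15 shift [-0.1308 -0.3863  0.0866] turn [  0.67  -0.41 -94.33] x-axis yaw -0.33 F [ 1.2 -0.1  1.1] pos [ 0.5895 -0.0039  0.2391] op 1.004 q [-0.21  0.22  1.6   0.    1.31  1.37]
```

Call:
servo_tool(
  series="-1 -.011 -.032 0 0 0 -7; -1 -.022 -.064 0 0 0 -14; -1 -.033 -.097 0 0 0 -21; -1 -.044 -.13 0 0 0 -28; -1 -.055 -.162 0 0 0 -35; -1 -.066 -.195 0 0 0 -42; -1 -.077 -.227 0 0 0 -49; -1 -.088 -.26 0 0 0 -56; -1 -.099 -.292 0.01 0 0 -63; -1 -.11 -.325 .02 0 0 -70; -1 -.12 -.355 .03 0 0 -77; -1 -.131 -.386 .04 0 0 -84",
)

```text
time_s: 14.15
eef_pos: [0.4566, 0.385, 0.1911]
eef_rot: [0.0, 0.743, 0.669, 0.0]
wrist_force: [0.0, 0.3, -0.3]
opening: 1.002
grasp_force: 0.0
```

```bash
python3 go.py .462 .383 .12 93.8; python3 - <<'E'
from h import *
s=grab('scene'); c=grab('top')
hsv=cv2.cvtColor(s['img'],cv2.COLOR_RGB2HSV)
m=cv2.inRange(hsv,(6,70,60),(22,210,255)); k,l,st,ce=cv2.connectedComponentsWithStats(m); print([x.tolist() for x in st[1:] if x[4]>60])
b=cv2.resize(s['img'][125:275,170:370],(800,600),interpolation=2)
save(b,'mal.png',1)
E
```

```text
t 14.15 shift [-0.0015  0.0055  0.0711] turn [ 0.05 -0.02 -9.79] x-axis yaw 84.01 F [ 0.   0.3 -0.3] pos [0.4566 0.385  0.1911] op 1.002 q [ 0.5   0.29  1.61 -0.    1.24  0.61]
[[487, 127, 25, 46, 593], [339, 164, 52, 13, 303], [213, 191, 9, 46, 258], [45, 243, 34, 52, 705]]
```

View pics/mal.png

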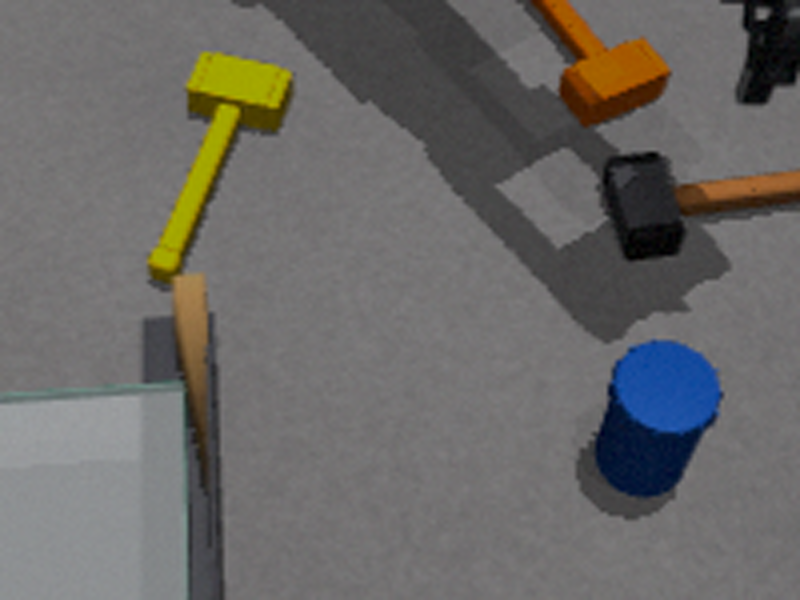

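The wedge stands by itself in the slot, butt end at (190,277). The dark mallet's head is at (645,205) and its handle is free for the gripper.

Call:
servo_tool(
  series="-1 -.001 .0055 .01 0 0 -7; -1 -.0015 .0055 .03 0 0 -9.8; -1 -.0015 .0055 .05 0 0 -9.8; -1 -.0015 .0055 .07 0 0 -9.8; -1 -.0015 .0055 .09 0 0 -9.8; -1 -.0015 .0055 .11 0 0 -9.8; -1 -.0015 .0055 .13 0 0 -9.8; -1 -.0015 .0055 .145 0 0 -9.8; -1 -.0015 .0055 .155 0 0 -9.8; -1 -.0015 .0055 .159 0 0 -9.8; -1 -.0015 .0055 .159 0 0 -9.8",
)

```text
time_s: 15.17
eef_pos: [0.4623, 0.381, 0.0314]
eef_rot: [-0.0, 0.686, 0.728, -0.001]
wrist_force: [0.1, -0.2, -0.4]
opening: 0.998
grasp_force: 0.0
```

Call:
servo_tool(
  series="-.3 0 0 0 0 0 0; 0 0 0 0 0 0 0; .3 0 0 0 0 0 0; 1 0 0 0 0 0 0; 1 0 0 0 0 0 0; 1 0 0 0 0 0 0; 1 0 0 0 0 0 0; 1 0 0 0 0 0 0",
)

```text
time_s: 15.83
eef_pos: [0.4635, 0.3818, 0.0329]
eef_rot: [0.0, 0.686, 0.728, 0.001]
wrist_force: [0.6, -0.6, 6.0]
opening: 0.214
grasp_force: 62.6
```

```bash
python3 go.py .462 .383 .031 93.8; python3 - <<'E'
from h import *
s=pickle.load(open('scene.pkl','rb'));c=pickle.load(open('top.pkl','rb'))
for n,i in(('scene',s),('top',c)):
    hsv=cv2.cvtColor(i['img'],cv2.COLOR_RGB2HSV); P=cloud(i)
    m=cv2.inRange(hsv,(6,60,50),(25,220,255))>0
    m&=(P[...,0]>.5)&(P[...,0]<.75)&(abs(P[...,1])<.03)&(P[...,2]>.07)
    q=plane(i,np.argwhere(m)[:,::-1],.108); b=q[(q[:,0]<.60)]
    if len(b): print(n,'butt xmin',q[:,0].min(),'xmax',q[:,0].max(),'y@butt',b[:,1].min(),b[:,1].max(),'P',P[m].min(0))
E
```

```text
t 15.83 shift [ 0.0013 -0.0015  0.0019] turn [ 0.12 -0.05 -0.35] x-axis yaw 93.45 F [ 0.6 -0.6  6. ] pos [0.4635 0.3818 0.0329] op 0.214 q [ 0.49  0.52  1.67 -0.    0.95  0.43]
scene butt xmin 0.5609161051046172 xmax 0.7068941174193188 y@butt -0.013973047288474878 0.008074762464412445 P [ 0.56040328 -0.01658434  0.0776505 ]
top butt xmin 0.556429757235281 xmax 0.7013169740174912 y@butt -0.011854587801637964 0.010009120189671455 P [ 0.55869662 -0.01190856  0.08621456]
```

Call:
servo_tool(
  series="1 0 0 -.01 0 0 0; 1 0 0 -.025 0 0 0; 1 0 0 -.045 0 0 0; 1 0 0 -.065 0 0 0; 1 0 0 -.09 0 0 0; 1 0 0 -.115 0 0 0; 1 0 0 -.14 0 0 0; 1 0 0 -.16 0 0 1; 1 0 0 -.17 0 0 2; 1 0 0 -.17 0 0 3.5; 1 0 0 -.17 0 0 3.5; 1 0 0 -.17 0 0 3.5",
)

```text
time_s: 16.83
eef_pos: [0.4614, 0.3809, 0.2004]
eef_rot: [-0.001, 0.707, 0.707, -0.001]
wrist_force: [0.1, 0.3, -4.9]
opening: 0.215
grasp_force: 61.4
```

```bash
python3 go.py .485 .0385 .17 90
```

```text
t 16.83 shift [-0.3423  0.0238  0.0308] turn [-0.16  0.08 -0.02] x-axis yaw 89.98 F [ 0.1  0.3 -4.9] pos [0.4614 0.3809 0.2004] op 0.215 q [0.49 0.29 1.6  0.   1.26 0.49]
```

Call:
servo_tool(
  series="1 -.015 0 0 0 0 0; 1 -.04 0 0 0 0 0; 1 -.07 .003 0 0 0 0; 1 -.105 .006 0 0 0 0; 1 -.14 .01 0 0 0 0; 1 -.175 .013 0 0 0 0; 1 -.21 .016 0 0 0 0; 1 -.245 .02 .005 0 0 0; 1 -.28 .023 .01 0 0 0; 1 -.31 .024 .018 0 0 0; 1 -.33 .024 .025 0 0 0; 1 -.342 .024 .031 0 0 0",
)

```text
time_s: 17.83
eef_pos: [0.485, 0.0371, 0.1691]
eef_rot: [-0.001, 0.708, 0.706, -0.001]
wrist_force: [0.3, -0.0, -4.1]
opening: 0.218
grasp_force: 61.3
```

```bash
python3 - <<'E'
from h import *
s=grab('scene'); c=grab('top')
a=cv2.resize(c['img'][90:210,240:360],(400,400),interpolation=2)
b=cv2.resize(s['img'][130:250,180:300],(400,400),interpolation=2)
save(np.hstack([a,b]),'tap.png',1)
E
python3 go.py .490 .0385 .116 90
```

```text
t 17.93 shift [0.0007 0.0057 0.0526] turn [-0.28 -0.03 -0.19] x-axis yaw 89.81 F [-0.5  1.3 -4.6] pos [0.4845 0.0378 0.1686] op 0.221 q [-0.17  0.09  1.9  -0.    1.16 -0.16]
```

View pics/tap.png

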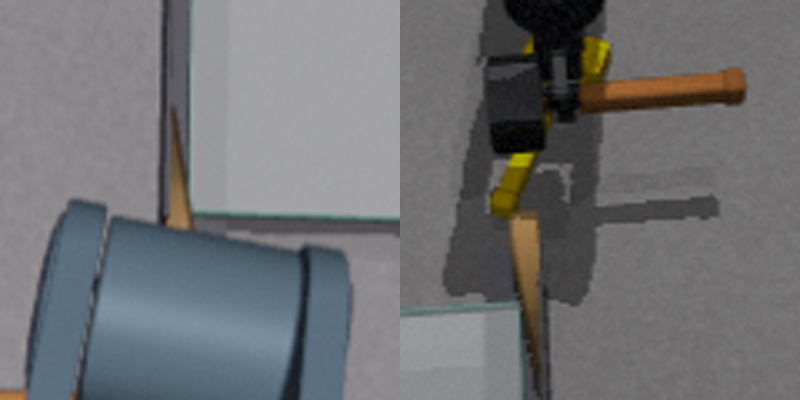

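The scene crop shows the mallet level in the gripper, head at (517,105) and its face towards the wedge butt at (524,217). The wedge is unchanged.

Call:
servo_tool(
  series="1 .0007 0 .012 0 0 -.2; 1 .0007 0 .025 0 0 -.2; 1 .0007 0 .038 0 0 -.2; 1 .0007 0 .048 0 0 -.2; 1 .0007 0 .0525 0 0 -.2; 1 .0007 0 .0525 0 0 -.2",
)

```text
time_s: 18.43
eef_pos: [0.4851, 0.0408, 0.117]
eef_rot: [-0.001, 0.706, 0.708, -0.001]
wrist_force: [0.7, 0.2, -5.1]
opening: 0.219
grasp_force: 61.2
```

```bash
python3 go.py .490 .0385 .116 90; python3 - <<'E'
from h import *
s=grab('scene'); P=cloud(s)
m=(P[...,0]>.40)&(P[...,0]<.60)&(P[...,1]>-.05)&(P[...,1]<.03)&(P[...,2]>.085)&(P[...,2]<.14)
sat=cv2.cvtColor(s['img'],cv2.COLOR_RGB2HSV)[...,1]; d=m&(s['img'].max(2)<80); w=m&(sat>80)&(P[...,0]>.5)
print('dark',d.sum(),np.round(P[d].min(0),3),np.round(P[d].max(0),3)); f=d&(P[...,2]<.105); print('face x',np.median(P[f][:,0]) if f.any() else None)
t=P[d]; t=t[(t[:,2]>.11)&(t[:,1]<.02)]; print('top face',cv2.minAreaRect(t[:,:2].astype(np.float32)),np.percentile(t[:,2],[10,50,90]))
print('wedge',w.sum(),np.round(P[w].min(0),3),np.round(P[w].max(0),3))
E
```

```text
t 18.43 shift [-0.0023  0.0049  0.001 ] turn [-0.18 -0.04  0.2 ] x-axis yaw 90.2 F [ 0.7  0.2 -5.1] pos [0.4851 0.0408 0.117 ] op 0.219 q [-0.16  0.17  1.93  0.    1.04 -0.16]
dark 447 [ 0.446 -0.02   0.086] [0.528 0.029 0.122]
face x 0.5245653042826509
top face ((0.48744726181030273, 8.236058056354523e-05), (0.03967535123229027, 0.08159278333187103), 89.25341796875) [0.11495014 0.11766845 0.11973159]
wedge 169 [ 0.514 -0.02   0.087] [0.6   0.021 0.121]
```

Call:
servo_tool(
  series="1 -.002 .005 0.0005 0 0 0; 1 -.002 .01 0.0005 0 0 0; 1 -.002 .015 .0005 0 0 0; 1 -.002 .02 .0005 0 0 0; 1 -.002 .0225 .0005 0 0 0; 1 -.002 .025 .0005 0 0 0; 1 -.002 .0275 .0005 0 0 0; 1 -.002 .0275 .0005 0 0 0",
)

```text
time_s: 19.15
eef_pos: [0.5142, 0.0381, 0.118]
eef_rot: [0.0, 0.706, 0.708, 0.0]
wrist_force: [0.0, -0.7, -4.6]
opening: 0.218
grasp_force: 61.3
```

Call:
servo_tool(
  series="1 0 .0025 0 0 0 0; 1 0 .005 0 0 0 0; 1 0 .005 0 0 0 0",
)

```text
time_s: 19.4
eef_pos: [0.5192, 0.0381, 0.118]
eef_rot: [0.0, 0.706, 0.708, 0.0]
wrist_force: [-0.6, 0.1, -3.9]
opening: 0.216
grasp_force: 61.3
```

Call:
servo_tool(
  series="1 0 .0025 0 0 0 0; 1 0 .0025 0 0 0 0",
)

```text
time_s: 19.57
eef_pos: [0.5214, 0.0382, 0.1179]
eef_rot: [-0.0, 0.706, 0.708, -0.0]
wrist_force: [0.9, 0.3, -4.0]
opening: 0.218
grasp_force: 61.3
```

Call:
servo_tool(
  series="1 0 .0025 0 0 0 0; 1 0 .0025 0 0 0 0",
)

```text
time_s: 19.73
eef_pos: [0.5237, 0.0383, 0.1178]
eef_rot: [-0.0, 0.706, 0.708, -0.0]
wrist_force: [-1.0, -0.7, -5.5]
opening: 0.217
grasp_force: 61.2
```

Call:
servo_tool(
  series="1 0 .0025 0 0 0 0; 1 0 .0025 0 0 0 0",
)

```text
time_s: 19.9
eef_pos: [0.5261, 0.0383, 0.1177]
eef_rot: [-0.0, 0.706, 0.708, -0.0]
wrist_force: [-2.8, 0.3, -3.7]
opening: 0.217
grasp_force: 61.2
```

Contact. Now I'll tap: back off, then come in at 30 mm/s, going a little further each time.

Call:
servo_tool(
  series="1 0 -.0025 0 0 0 0; 1 0 -.005 0 0 0 0; 1 0 -.005 0 0 0 0; 1 0 -.0025 0 0 0 0; 1 0 0 0 0 0 0; 1 0 .0025 0 0 0 0; 1 0 .0035 0 0 0 0; 1 0 .0035 0 0 0 0",
)

```text
time_s: 20.57
eef_pos: [0.5289, 0.0382, 0.1176]
eef_rot: [-0.001, 0.706, 0.708, -0.001]
wrist_force: [-5.5, -0.5, -2.0]
opening: 0.22
grasp_force: 61.4
```

Call:
servo_tool(
  series="1 0 -.0025 0 0 0 0; 1 0 -.005 0 0 0 0; 1 0 -.005 0 0 0 0; 1 0 -.0025 0 0 0 0; 1 0 0 0 0 0 0; 1 0 .0025 0 0 0 0; 1 0 .003 0 0 0 0; 1 0 .003 0 0 0 0",
)

```text
time_s: 21.23
eef_pos: [0.5314, 0.0384, 0.1174]
eef_rot: [-0.002, 0.706, 0.708, -0.001]
wrist_force: [-5.9, 0.1, -0.3]
opening: 0.219
grasp_force: 61.5
```

Call:
servo_tool(
  series="1 0 -.0025 0 0 0 0; 1 0 -.005 0 0 0 0; 1 0 -.005 0 0 0 0; 1 0 -.0025 0 0 0 0; 1 0 0 0 0 0 0; 1 0 .0025 0 0 0 0; 1 0 .003 0 0 0 0; 1 0 .003 0 0 0 0",
)

```text
time_s: 21.9
eef_pos: [0.5338, 0.0384, 0.1172]
eef_rot: [-0.002, 0.706, 0.708, -0.002]
wrist_force: [-10.7, 0.2, 0.7]
opening: 0.218
grasp_force: 61.6
```

Call:
servo_tool(
  series="1 0 -.0025 0 0 0 0; 1 0 -.005 0 0 0 0; 1 0 -.005 0 0 0 0; 1 0 -.0025 0 0 0 0; 1 0 0 0 0 0 0; 1 0 .0015 0 0 0 0; 1 0 .0025 0 0 0 0; 1 0 .0025 0 0 0 0",
)

```text
time_s: 22.57
eef_pos: [0.5361, 0.0386, 0.1169]
eef_rot: [-0.002, 0.706, 0.708, -0.002]
wrist_force: [-8.5, -0.4, -2.5]
opening: 0.218
grasp_force: 61.4
```

Call:
servo_tool(
  series="1 0 -.0025 0 0 0 0; 1 0 -.005 0 0 0 0; 1 0 -.005 0 0 0 0; 1 0 -.0025 0 0 0 0; 1 0 -.001 0 0 0 0; 1 0 .0005 0 0 0 0; 1 0 .0012 0 0 0 0; 1 0 .0012 0 0 0 0",
)

```text
time_s: 23.23
eef_pos: [0.5367, 0.0384, 0.1171]
eef_rot: [-0.003, 0.706, 0.708, -0.002]
wrist_force: [-12.2, -0.7, 2.5]
opening: 0.218
grasp_force: 62.0
```

Call:
servo_tool(
  series="1 0 .0005 0 0 0 0; 1 0 .001 0 0 0 0; 1 0 .001 0 0 0 0",
)

```text
time_s: 23.48
eef_pos: [0.537, 0.0386, 0.117]
eef_rot: [-0.003, 0.706, 0.708, -0.003]
wrist_force: [-16.7, 0.2, 4.4]
opening: 0.217
grasp_force: 62.4
```

Call:
servo_tool(
  series="1 0 .0004 0 0 0 0; 1 0 .0006 0 0 0 0; 1 0 .0006 0 0 0 0",
)

```text
time_s: 23.73
eef_pos: [0.537, 0.0386, 0.1169]
eef_rot: [-0.004, 0.706, 0.708, -0.003]
wrist_force: [-17.9, 0.4, 6.0]
opening: 0.218
grasp_force: 62.5
```

Call:
servo_tool(
  series="1 0 .0003 0 0 0 0; 1 0 .0004 0 0 0 0; 1 0 .0004 0 0 0 0",
)

```text
time_s: 23.98
eef_pos: [0.5371, 0.0386, 0.1169]
eef_rot: [-0.004, 0.706, 0.708, -0.004]
wrist_force: [-19.4, -0.3, 5.9]
opening: 0.221
grasp_force: 62.7
```

Call:
servo_tool(
  series="1 0 .0003 0 0 0 0; 1 0 .0004 0 0 0 0; 1 0 .0004 0 0 0 0",
)

```text
time_s: 24.23
eef_pos: [0.5372, 0.0386, 0.1168]
eef_rot: [-0.004, 0.706, 0.708, -0.004]
wrist_force: [-20.1, -0.5, 7.6]
opening: 0.218
grasp_force: 62.8
```

Call:
servo_tool(
  series="1 0 -.001 0 0 0 0; 1 0 -.003 0 0 0 0; 1 0 -.0055 0 0 0 0; 1 0 -.008 0 0 0 0; 1 0 -.008 0 0 0 0; 1 0 -.0055 0 0 0 0; 1 0 -.003 0 0 0 0; 1 0 -.0015 0 0 0 0; 1 0 0 0 0 0 0; 1 0 0 0 0 0 0",
)

```text
time_s: 25.07
eef_pos: [0.5377, 0.0389, 0.1167]
eef_rot: [-0.004, 0.706, 0.708, -0.004]
wrist_force: [-18.6, 2.2, 5.3]
opening: 0.217
grasp_force: 62.7
```

Call:
servo_tool(
  series="1 0 .0003 0 0 0 0; 1 0 .0005 0 0 0 0; 1 0 .0005 0 0 0 0",
)

```text
time_s: 25.32
eef_pos: [0.5377, 0.039, 0.1166]
eef_rot: [-0.005, 0.706, 0.708, -0.004]
wrist_force: [-19.8, 1.4, 7.3]
opening: 0.224
grasp_force: 63.0
```

Call:
servo_tool(
  series="1 0 .0001 0 0 0 0; 1 0 .0002 0 0 0 0; 1 0 .0002 0 0 0 0",
)

```text
time_s: 25.57
eef_pos: [0.5378, 0.0389, 0.1167]
eef_rot: [-0.005, 0.706, 0.708, -0.004]
wrist_force: [-20.4, 0.6, 7.5]
opening: 0.221
grasp_force: 63.0
```

Call:
servo_tool(
  series="1 0 -.001 0 0 0 0; 1 0 -.003 0 0 0 0; 1 0 -.006 0 0 0 0; 1 0 -.012 0 0 0 0; 1 0 -.02 0 0 0 0; 1 0 -.03 0 0 0 0; 1 0 -.04 -.01 0 0 0; 1 0 -.05 -.03 0 0 0; 1 0 -.05 -.055 0 0 0; 1 0 -.05 -.075 0 0 0; 1 0 -.05 -.085 0 0 0; 1 0 -.05 -.085 0 0 0",
)

```text
time_s: 26.57
eef_pos: [0.4942, 0.0378, 0.2058]
eef_rot: [0.002, 0.706, 0.708, 0.002]
wrist_force: [1.2, -0.1, -4.8]
opening: 0.221
grasp_force: 61.3
```

```bash
python3 - <<'E'
from h import *
s=grab('scene'); c=grab('top')
for n,i in(('scene',s),('top',c)):
    hsv=cv2.cvtColor(i['img'],cv2.COLOR_RGB2HSV); P=cloud(i)
    m=cv2.inRange(hsv,(6,60,50),(25,220,255))>0
    m&=(P[...,0]>.5)&(P[...,0]<.75)&(abs(P[...,1])<.03)&(P[...,2]>.07)&(P[...,2]<.13)
    q=plane(i,np.argwhere(m)[:,::-1],.108); print(n,'x',q[:,0].min(),q[:,0].max(),'y',q[:,1].min(),q[:,1].max(),'zmed',np.median(P[m][:,2]))
E
python3 go.py .4635 .382 .2 90
```

```text
scene x 0.5764784632125364 0.7203727827044049 y -0.014138456405749074 0.007881805804413756 zmed 0.10780203499576041
top x 0.6467758953178793 0.716385030937603 y -0.006097403992560951 0.006371750259533848 zmed 0.10750817197753004
t 26.67 shift [ 0.344  -0.0279  0.0024] turn [ 0.01 -0.    0.15] x-axis yaw 90.15 F [-0.   0.6 -4.9] pos [0.4923 0.0381 0.2024] op 0.221 q [-0.16  0.06  1.86  0.    1.23 -0.17]
```

Call:
servo_tool(
  series="1 .015 -.002 0 0 0 0; 1 .04 -.004 0 0 0 0; 1 .07 -.006 0 0 0 0; 1 .105 -.009 0 0 0 0; 1 .14 -.012 0 0 0 0; 1 .175 -.015 0 0 0 0; 1 .21 -.018 0 0 0 0; 1 .245 -.021 0 0 0 0; 1 .28 -.024 0 0 0 0; 1 .31 -.026 0 0 0 0; 1 .33 -.028 0 0 0 0; 1 .344 -.028 0 0 0 0",
)

```text
time_s: 27.67
eef_pos: [0.4618, 0.3838, 0.2002]
eef_rot: [-0.001, 0.705, 0.709, -0.002]
wrist_force: [-0.3, -0.0, -5.0]
opening: 0.223
grasp_force: 61.1
```

Call:
servo_tool(
  series="1 0 0 .015 0 0 0; 1 0 0 .035 0 0 0; 1 0 0 .06 0 0 0; 1 0 0 .085 0 0 0; 1 0 0 .11 0 0 0; 1 0 0 .13 0 0 0; 1 0 0 .145 0 0 0; 1 0 0 .155 0 0 0; 1 0 0 .16 0 0 0; 1 0 0 .163 0 0 0; 1 0 0 .163 0 0 0",
)

```text
time_s: 28.58
eef_pos: [0.4637, 0.3818, 0.0395]
eef_rot: [-0.0, 0.706, 0.708, -0.0]
wrist_force: [0.4, 0.2, -4.4]
opening: 0.217
grasp_force: 61.0
```

Call:
servo_tool(
  series="1 0 0 .002 0 0 0; 1 0 0 .004 0 0 0; 1 0 0 .0055 0 0 0; 1 0 0 .0055 0 0 0",
)

```text
time_s: 28.92
eef_pos: [0.4637, 0.3821, 0.0346]
eef_rot: [0.0, 0.706, 0.708, 0.0]
wrist_force: [-0.5, -0.1, -4.5]
opening: 0.222
grasp_force: 61.1
```

Call:
servo_tool(
  series="1 0 0 .001 0 0 0; 1 0 0 .0015 0 0 0; 1 0 0 .0015 0 0 0",
)

```text
time_s: 29.17
eef_pos: [0.4636, 0.382, 0.0329]
eef_rot: [0.0, 0.706, 0.708, 0.0]
wrist_force: [-0.5, -0.9, -3.8]
opening: 0.22
grasp_force: 61.1
```

Call:
servo_tool(
  series="1 0 0 .0008 0 0 0; 1 0 0 .0015 0 0 0; 1 0 0 .0015 0 0 0",
)

```text
time_s: 29.42
eef_pos: [0.4637, 0.3822, 0.0327]
eef_rot: [0.0, 0.706, 0.708, -0.0]
wrist_force: [-4.0, -2.4, 7.5]
opening: 0.22
grasp_force: 62.8
```

On the bench. I'll release slowly, rise and look.

Call:
servo_tool(
  series="1 0 0 -.001 0 0 0; .4 0 0 -.001 0 0 0; 0 0 0 -.001 0 0 0; -.5 0 0 -.001 0 0 0; -1 0 0 -.001 0 0 0; -1 0 0 -.001 0 0 0; -1 0 0 -.01 0 0 0; -1 0 0 -.03 0 0 0; -1 0 0 -.06 0 0 0; -1 0 0 -.1 0 0 0; -1 0 0 -.14 0 0 0; -1 0 0 -.17 0 0 0",
)

```text
time_s: 30.42
eef_pos: [0.4643, 0.3825, 0.2057]
eef_rot: [0.001, 0.706, 0.708, 0.002]
wrist_force: [1.6, 0.7, -0.2]
opening: 0.998
grasp_force: 0.0
```

Call:
servo_tool(
  series="-1 0 0 -.03 0 0 0; -1 -.03 -.03 -.05 0 0 0; -1 -.06 -.06 -.05 0 0 0; -1 -.09 -.09 -.05 0 0 0; -1 -.12 -.12 -.05 0 0 0; -1 -.12 -.12 -.05 0 0 0",
)

```text
time_s: 30.92
eef_pos: [0.3388, 0.2587, 0.2505]
eef_rot: [-0.0, 0.706, 0.708, -0.002]
wrist_force: [-0.1, 0.7, -0.1]
opening: 1.003
grasp_force: 0.0
```

```bash
python3 - <<'E'
from h import *
s=grab('scene'); c=grab('top')
save(s['img'],'end.png',1.56); P=cloud(s)
hsv=cv2.cvtColor(s['img'],cv2.COLOR_RGB2HSV)
m=cv2.inRange(hsv,(6,60,50),(25,220,255))>0
m&=(P[...,0]>.5)&(P[...,0]<.75)&(abs(P[...,1])<.03)&(P[...,2]>.07)&(P[...,2]<.13)
q=plane(s,np.argwhere(m)[:,::-1],.108); print('wedge x',q[:,0].min(),q[:,0].max(),np.median(P[m][:,2]))
print(ctrl.get_obs()['eef_pos'],ctrl.get_obs()['opening'])
E
```

```text
wedge x 0.5764784632125364 0.7068941174193188 0.10809485300334021
[0.34289028 0.26087712 0.25219158] 0.998741631760845
```

View pics/end.png

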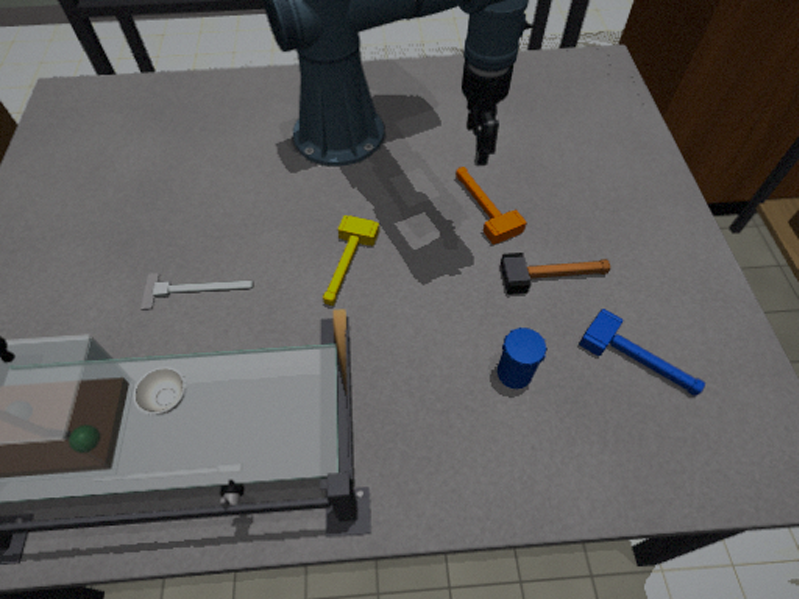

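The wedge is seated in the slot at (342,350) with its butt end unmoved. The mallet lies on the bench at (515,272), and the bowl, canister and scraper are where they were. I'm handing the job in.

```bash
python3 -c "
from bench import ctrl
print(ctrl.hand_in())"
```

```text
the job is handed in; nothing more can be done
None
```

The job is handed in (verdict not shown): the wedge went in by hand to first bite at about 3 N, then was tapped in until a 20 N push no longer advanced it; the mallet is back on the bench, and the bowl, canister and scraper look unmoved in the final picture.

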